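# Proof-load a torsion spring on a dead-weight beam tester

## Robot

A 7-joint arm with a two-finger parallel gripper is mounted at the origin on the work surface. World frame = base frame: x ahead of the robot, y to its left, z up, the work surface at z = 0. Lengths are in m, angles in rad, forces in N, time in s.
With the tool pointing down it reaches from about 0.4 to 0.85 m from the base axis. Payload 10.4 kg.
Tool frame: the origin (TCP) lies at the very end of the fingers, on their centre line; the grasp point (between the pads) lies 19 mm behind it (manip.grip_point_offset is the distance from the TCP to the grasp point, in m); z points along the fingers, y is the line along which they close (so a half turn about z gives the same grasp; the last joint's range is limited). The gripper opens to 85 mm and grips with 20 to 120 N. Pads are 22 mm wide; open, the fingers measure 114 mm over their backs; the gripper's body (76 mm by 85 mm) begins 54 mm behind the grasp point. The pads swing forward as they close: fully open they stand 13 mm farther back than shut.
Start: joints at [1.128, 0.332, -0.065, 1.46, 0.022, 1.35, -0.088], TCP at [0.255, -0.571, 0.231] pointing down, gripper open.
Joint ranges: [-2.6, 2.6], [-0.5, 2.12], [-1.47, 1.34], [0.16, 2.42], [-1.27, 4.41], [0.06, 2.06], [-2.6, 2.6]. Speed limits (rad/s): [2.22, 2.22, 2.79, 2.79, 3.14, 3.14, 3.14].

## Interface

Orientations are given as a unit quaternion [x, y, z, w].
In Python, from workcell import manip gives the robot as it stands. The module is installed in compiled form; this text tells all that it offers.
- The arm moves only by the tool step_arm, never from a script. Its argument "moves" is a list of rows, each a list of 7 numbers: the closure, from 0 (fully open) to 1 (shut), then the shift along the world's x, y, z in mm, then the turn, a rotation vector about the world's x, y, z in rad. In form: [[grip, tx, ty, tz, ax, ay, az], ...]. A call has 1 to 10 rows; each row is the pose to reach, as a shift and turn from the pose commanded when the call began; what a row does not reach only later rows make up. A row lasts 1/10 s, in which the tool goes at most 50 mm and 8.59 degrees, less where a joint would pass 70% of its speed; a pose out of reach is approached as far as the arm can. A call with a gripper value outside its range is refused whole. The fingers move at their own pace and stop on an object; "grip_force" is the grip in N (left out, the last holds). Time passes only in rows, so rows that repeat a pose let the fingers close. It gives the time, the measured TCP pose, the force, the opening and the grip force at its end, in the units of the state.
- manip.get_obs(): the state, without advancing time (a new reading comes with each control period).
- manip.camera(name): name is "scene" or "side" or "wrist"; returns a dict with "image" (384x512x3 uint8, blue, green, red), "K" (3x3 intrinsics, pixels), "rvec" (rotation vector, rad) and "tvec" (3), from world to camera coordinates, as OpenCV has them; the wrist camera has in their place "mount" (4x4, takes a point from camera to tool coordinates, whose origin is the TCP and whose axes are the flange's). Camera axes: x right, y down, z forward; pixel columns grow to the right and rows downward; lengths in m; the calibration is good to about 2 mm. A picture is of the moment at which its call begins: read the wrist's pose just before it. There is no depth.
- manip.hand_in(): hands the job in; it is judged then, once.
The state is a dict: "clock": time; "joint_pos": joint angles; "joint_velocities": joint speeds; "tau": joint torques, N m; "position": TCP position; "ee_rot": TCP orientation; "ft_force": force on the tool from outside, world axes, zero at the start; "torque": the same for the moment, N m; "grip_width": opening from 0.0 (shut) to 1.0 (fully open); "grasp_force": force on a finger pad.
Only numpy, scipy, OpenCV 4.12 (cv2) and the standard library are available. Lean on these libraries where they do the work, as an engineer would, in place of code of your own. Each camera call takes 0.05 s, during which the arm holds its last target. There are 200 camera calls.

## Task

Proof-load the torsion spring on the blue beam tester: pull the hand lever's red grip down until the brass weights lift and the top-heavy beam floats level with its pointer in the green, and keep it floating there with the lever for at least 6 seconds. Then let the weights down onto their stop, ease the lever all the way back home and let go. Don't let the beam bang on its stops or the lever fly back, don't touch the beam or its weights, and leave the other things on the bench where they are.

Things in the scene. Friction and masses are not known exactly. Their poses are not given: they have to be found in the camera images.
- tester: Blue torsion-spring tester, fixed. Origin: underside of its base, below the shaft. x: along the shaft (lever on the -x side, which faces the robot); y: along the level beam to the brass weights; z up. Base 170 x 500 x 22 mm (x -55 to +115), column and white scale plate at x +35 to +85, up to z = 330 mm. Rubber-capped stop posts under both beam ends.
- axis (a point): Point on the shaft, 200 mm above the bench, about which beam, spring and lever all turn; axes as tester. Gravity turns the loaded beam by -9.81 x (1.35 kg x y of the weights - 0.90 kg x 0.19 m), nominally -0.84 N m at level, plus about 0.86 N m per rad of beam (top-heavy). Inertia about 0.09 kg m2, shaft damping 0.02 N m s/rad, no dry friction.
- beam (a joint): Angle of the aluminium balance beam (460 x 20 x 24 mm) about the tester's x axis, rad. 0 = level, pointer upright at mid-green; grows as the brass weights rise. Starts at -0.16: brass end down on its stop; +0.16: other end on its stop. Pointer in the green: within 0.065 of 0. Banging means turning faster than about 1 rad/s.
- lever (a joint): Angle of the hand lever RELATIVE TO THE BEAM, same axis, rad: 0 = home stop, grows as the grip is pulled down, at most 2.0. Only the spring joins them: it turns the beam up with 0.60 x (lever + 0.30) N m, and the lever back with as much. Level float at about 1.1 (0.6 to 1.7). With the lever held still the beam still tips away (time constant about 0.6 s). Damping 0.012 N m s/rad.
- lever_grip (a point): Middle of the hold on the red grip: a freely revolving sleeve, 24 mm thick, 78 mm long, parallel to the shaft and 140 mm from it, from x = -150 to -72 mm in the tester's frame (this point: -115). Lever direction from the shaft, from +y towards +z: 145 deg + beam + lever; at the start 136 deg, 297 mm above the bench. Pinch from above, fingers closing along the tester's y.
- pointer_tip (a point): Top of the red forked pointer, 138 mm above the shaft when level; moves with the beam before both faces of the white scale plate.
- weights: Brass disc weights, 76 mm across, 50 mm high, on top of the beam and clamped to it at y = 180 to 200 mm from the shaft; nominally 1.35 kg, up to 4 % off. Origin: centre of the underside, 12 mm above the beam's middle line. At y = -190 mm stands a fixed dark steel counterweight, 64 mm across, 50 mm high, nominally 0.90 kg (up to 3 % off). Touch neither.
- parts_bin: Small open blue bin with springs, 150 x 100 x 65 mm, loose; origin under its centre. Leave alone.
- tape_roll: Roll of orange tape lying flat, 100 mm across, 45 mm high, loose; origin under its centre. Leave alone.
- meter: Yellow hand multimeter lying flat, 145 x 75 x 34 mm, loose; origin under its centre. Leave alone.

How it is judged:
On the way, in this order (a step that is already met when the one before it is completed fails the run):
1. the beam floats level on the wound spring, pointer in the green, for 6 s (value of joint beam between -0.065 and 0.065 rad and value of joint lever above 0.4 rad), for 6 s.
2. the weights are let down onto their stop and the lever is back home (value of joint beam below -0.14 rad and value of joint lever below 0.1 rad), for 0.2 s.
At the end, for the whole second after the job is handed in: After 6 s without a break level within 0.065 rad on the wound spring, the beam rests again with its brass weights down on the stop (below -0.14 rad), the lever is home (within 0.1 rad), released, everything still (all of step 2 and velocity of joint beam between -0.05 and 0.05 rad/s); the robot touches nothing.
It fails at once if the beam bangs: it turns faster than 1 rad/s (velocity of joint beam above 1 rad/s or velocity of joint beam below -1 rad/s).
It fails at once if the lever flies back: faster than 4 rad/s against the beam (velocity of joint lever below -4 rad/s).
It fails at once if the robot touches the beam or its weights (contact force between any of the arm, the fingers and weights above 0.5 N or contact force between any of the arm, the fingers and beam_c0 above 0.5 N or contact force between any of the arm, the fingers and beam_c1 above 0.5 N).
It fails at once if another thing on the bench is moved more than 30 mm (distance of any of parts_bin, tape_roll, meter from where it was at the start of the episode above 0.03 m).
It also fails if it takes over 70 s, if anything falls off the work surface, if the arm or the gripper's body presses on something with over 40 N, if the wrist force passes 120 N, or if a joint passes its speed limit or range.

## Working session

There is one attempt and no reset: what is moved stays moved. The work goes in short steps, Python scripts to look and compute and a tool call to move; the robot and the scene stay as the last step left them, time stands still between calls to the robot, and variables do not carry over. Pictures are saved under pics/ and viewed, at most 10 in all, crops included, and the job is handed in when it is done.

Besides the shell and the picture viewer there is one more tool, called after "Call:" as name(argument=value, ...) on one line, values as JSON. step_arm: Moves the arm, as the interface text tells. Its arguments: {"type":"object","properties":{"moves":{"type":"array","items":{"type":"array","items":{"type":"number"}}},"grip_force":{"type":"number"}},"required":["moves"]}

```bash
mkdir -p pics; python3 - <<'E'
from workcell import manip
import cv2,numpy as np
np.set_printoptions(precision=4,suppress=True)
o=manip.get_obs();print(o)
for n in("scene","side"):
    c=manip.camera(n);cv2.imwrite(f"pics/{n}0.png",c["image"]);np.savez(f"{n}0.npz",**c);print(n,c["K"],c["rvec"],c["tvec"], -cv2.Rodrigues(c["rvec"])[0].T@np.array(c["tvec"]).ravel())
E
```

```text
{'clock': 0.0, 'joint_pos': array([ 1.1284,  0.3329, -0.0647,  1.4609,  0.0216,  1.3499, -0.0885]), 'joint_velocities': array([-0.0006, -0.0005, -0.    ,  0.0007,  0.0001, -0.0003, -0.0017]), 'tau': array([  0.0001, -62.5449,   0.049 , -39.1605,   0.0161,   0.0099,
        -0.0001]), 'position': array([ 0.2546, -0.5704,  0.2305]), 'ee_rot': array([ 0.9781,  0.2084, -0.0002, -0.0007]), 'ft_force': array([-0.0923, -0.5352, -0.0604]), 'torque': array([-0.0192,  0.0725,  0.023 ]), 'grasp_force': 0.0, 'grip_width': 0.9994015870793638}
scene [[467.0075   0.     255.6785]
 [  0.     467.0075 186.3975]
 [  0.       0.       1.    ]] [ 1.6716  2.0514 -0.6644] [ 0.1656 -0.2552  1.8119] [1.2978 0.0702 1.2986]
side [[359.8779   0.     264.5403]
 [  0.     359.8779 190.128 ]
 [  0.       0.       1.    ]] [ 0.2823 -2.7826  1.294 ] [0.4873 0.261  1.1085] [0.3698 0.7619 0.904 ]
```

View pics/scene0.png

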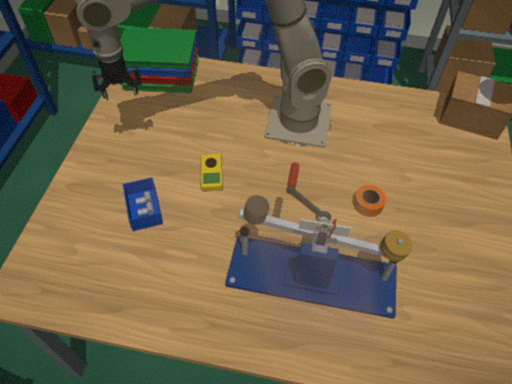

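View pics/side0.png

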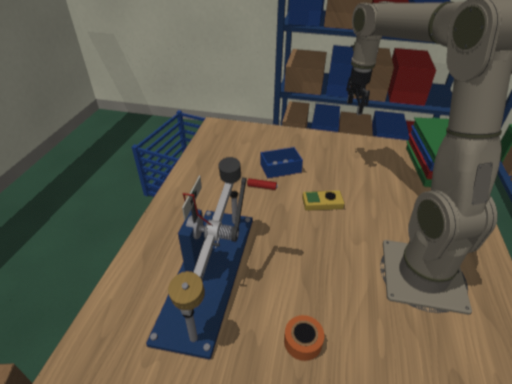

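The scene view shows the tester with its base near (226–397, 240–312), the brass weights at (396,245) and the red grip from (295,165) to (290,190). In the side view the grip runs from (248,183) to (277,186). I'll triangulate the grip and fit the base.

```bash
cat > h.py <<'E'
import cv2,numpy as np
np.set_printoptions(precision=4,suppress=True)
def cam(c):
    R=cv2.Rodrigues(np.array(c["rvec"],float))[0];t=np.array(c["tvec"],float).ravel()
    return np.array(c["K"]),R,t
def ray(c,uv):
    K,R,t=cam(c);d=R.T@np.linalg.inv(K)@np.array([uv[0],uv[1],1.]);return -R.T@t,d/np.linalg.norm(d)
def onz(c,uv,z):
    o,d=ray(c,uv);return o+d*(z-o[2])/d[2]
def tri(c1,u1,c2,u2):
    o1,d1=ray(c1,u1);o2,d2=ray(c2,u2)
    s=np.linalg.lstsq(np.c_[d1,-d2],o2-o1,rcond=None)[0];a=o1+s[0]*d1;b=o2+s[1]*d2
    return (a+b)/2,np.linalg.norm(a-b)
def red(im,roi):
    h=cv2.cvtColor(im,cv2.COLOR_BGR2HSV);m=((h[...,0]<8)|(h[...,0]>172))&(h[...,1]>130)&(h[...,2]>60)
    k=np.zeros_like(m);x0,x1,y0,y1=roi;k[y0:y1,x0:x1]=1;m=(m&k).astype(np.uint8)
    n,l,s,_=cv2.connectedComponentsWithStats(m);i=1+np.argmax(s[1:,4]);m=(l==i)
    p=np.argwhere(m)[:,::-1].astype(float);c=p.mean(0);v=np.linalg.svd(p-c,full_matrices=0)[2][0];q=(p-c)@v
    return c,c+v*q.min(),c+v*q.max(),len(p)
E
python3 - <<'E'
from h import *
a=dict(np.load("scene0.npz"));b=dict(np.load("side0.npz"))
ra=red(a["image"],(275,310,155,200));rb=red(b["image"],(240,285,172,195));print(ra,rb)
print("mid",tri(a,ra[0],b,rb[0]))
for i,j in((1,1),(1,2),(2,1),(2,2)):print(i,j,tri(a,ra[i],b,rb[j]))
h=cv2.cvtColor(a["image"],cv2.COLOR_BGR2HSV)
m=((h[...,0]>100)&(h[...,0]<130)&(h[...,1]>120)).astype(np.uint8);m[:232]=0;m[:,:215]=0;m[:,410:]=0;m[325:]=0
P=np.array([onz(a,p,0.022)[:2] for p in np.argwhere(m)[:,::-1]])
r=cv2.minAreaRect(P.astype(np.float32));print(r,cv2.boxPoints(r))
im=a["image"][225:325,215:410];cv2.imwrite("pics/c1.png",cv2.resize(im,None,fx=4,fy=4,interpolation=cv2.INTER_CUBIC))
E
```

```text
(array([293.0733, 174.4867]), array([295.4846, 163.1026]), array([290.7243, 185.577 ]), 150) (array([261.4865, 183.6351]), array([246.9169, 181.5924]), array([275.6329, 185.6185]), 222)
mid (array([0.5051, 0.0318, 0.2987]), np.float64(0.0014311055097544774))
1 1 (array([0.5224, 0.0487, 0.3378]), np.float64(0.0504738316241193))
1 2 (array([0.4662, 0.0328, 0.3004]), np.float64(0.003004641126337785))
2 1 (array([0.5445, 0.0316, 0.2991]), np.float64(0.002449768402561677))
2 2 (array([0.4879, 0.0158, 0.2609]), np.float64(0.0497204793569738))
((0.6510971784591675, 0.1318548023700714), (0.16726964712142944, 0.49231454730033875), 0.41383934020996094) [[ 0.5657  0.3774]
 [ 0.5692 -0.1149]
 [ 0.7365 -0.1137]
 [ 0.733   0.3786]]
```

View pics/c1.png

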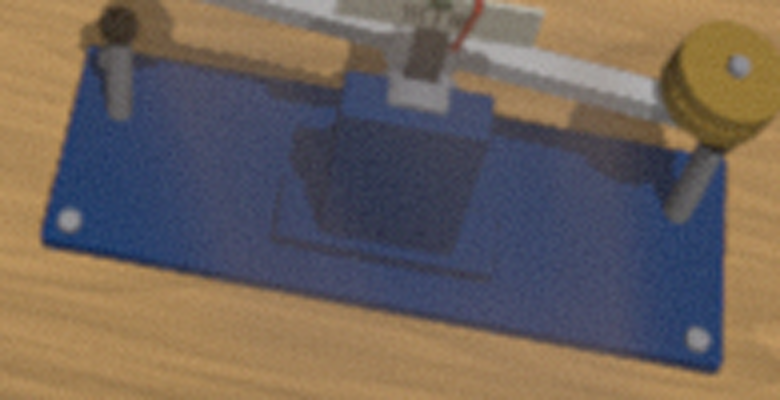

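Call:
step_arm(moves=[[0, 0, 0, 45, 0, 0, -0.1], [0, 0, 0, 90, 0, 0, -0.2], [0, 0, 20, 135, 0, 0, -0.3], [0, 15, 60, 155, 0, 0, -0.42], [0, 30, 105, 160, 0, 0, -0.42], [0, 48, 148, 160, 0, 0, -0.42], [0, 66, 190, 160, 0, 0, -0.42], [0, 84, 232, 160, 0, 0, -0.42], [0, 102, 275, 160, 0, 0, -0.42], [0, 120, 318, 160, 0, 0, -0.42]], grip_force=40)

```text
clock: 1.1
position: [0.375, -0.2508, 0.3911]
ee_rot: [1.0, -0.0, -0.0, 0.0]
ft_force: [1.6, -0.7, -0.0]
grip_width: 0.999
grasp_force: 0.0
```

Call:
step_arm(moves=[[0, 18, 42, 0, 0, 0, 0], [0, 36, 84, 0, 0, 0, 0], [0, 55, 126, 0, 0, 0, 0], [0, 74, 168, 0, 0, 0, 0], [0, 92, 210, 0, 0, 0, 0], [0, 110, 250, 0, 0, 0, 0], [0, 127, 284, 0, 0, 0, 0], [0, 127, 284, 0, 0, 0, 0]])

```text
clock: 1.9
position: [0.5023, 0.0366, 0.3907]
ee_rot: [1.0, 0.004, -0.0, -0.001]
ft_force: [0.1, -0.9, -0.1]
grip_width: 0.996
grasp_force: 0.0
```

```bash
python3 - <<'E'
from h import *
from workcell import manip
o=manip.get_obs();c=manip.camera("wrist");print(o["position"],o["ee_rot"],o["joint_pos"])
print(c["K"],c["mount"]);cv2.imwrite("pics/w1.png",c["image"])
s=manip.camera("scene");d=manip.camera("side")
cv2.imwrite("pics/both1.png",np.hstack([s["image"][130:330,200:430],d["image"][140:360,130:310][:200]]).repeat(1,0))
E
```

```text
[0.5023 0.0366 0.3907] [ 1.      0.0037 -0.0004 -0.0011] [ 0.4602  0.068  -0.6537  1.4574  0.0391  1.6305 -1.7534]
[[302.7015   0.     256.4437]
 [  0.     302.7015 190.8245]
 [  0.       0.       1.    ]] [[ 0.0013 -0.9573 -0.2892  0.0737]
 [ 1.      0.0011  0.001   0.0005]
 [-0.0006 -0.2892  0.9573 -0.1431]
 [ 0.      0.      0.      1.    ]]
```

View pics/w1.png

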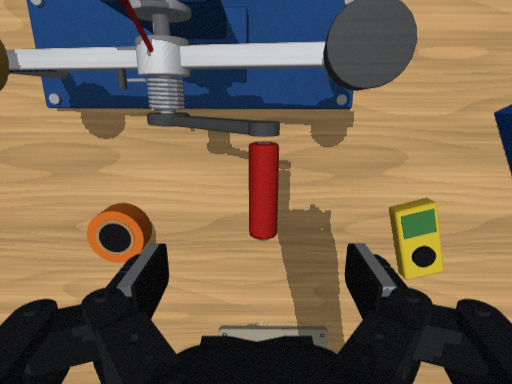

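View pics/both1.png

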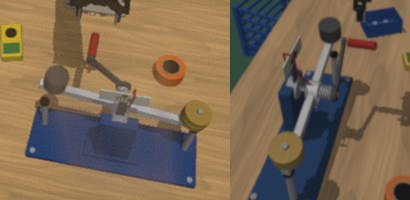

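The wrist view shows the red grip at (264, 142–238), centred between the open fingers. The scene and side crops show the brass disc and pointer unobstructed. Next I'll build the beam-angle measurement from the brass disc, calibrated on the known −0.16 start.

```bash
cat > beam.py <<'E'
from h import *
from scipy.optimize import brentq
AX=np.array([0.617,0.132,0.200]);YAW=0.0
def brass(im,name):
    h=cv2.cvtColor(im,cv2.COLOR_BGR2HSV)
    m=((h[...,0]>=18)&(h[...,0]<=32)&(h[...,1]>140)).astype(np.uint8)
    k=np.zeros_like(m);x0,x1,y0,y1=dict(scene=(370,425,200,275),side=(155,215,235,325))[name]
    k[y0:y1,x0:x1]=1;m=cv2.morphologyEx(m*k,cv2.MORPH_OPEN,np.ones((3,3),np.uint8))
    n,l,s,c=cv2.connectedComponentsWithStats(m);i=1+np.argmax(s[1:,4])
    return c[i],s[i]
def proj(c,P):
    return cv2.projectPoints(np.array([P],float),np.array(c["rvec"],float),np.array(c["tvec"],float),np.array(c["K"]),None)[0].ravel()
def wpos(b,yw):
    y=yw*np.cos(b)-0.037*np.sin(b);z=yw*np.sin(b)+0.037*np.cos(b)
    return AX+np.array([-YAW*y,y,z])
YW=0.19
C0={n:dict(np.load(f"{n}0.npz")) for n in("scene","side")}
OFF={n:brass(C0[n]["image"],n)[0]-proj(C0[n],wpos(-.16,YW)) for n in C0}
DIR={n:proj(C0[n],wpos(.08,YW))-proj(C0[n],wpos(-.08,YW)) for n in C0}
def angle(im,n):
    p,s=brass(im,n);u=DIR[n]/np.linalg.norm(DIR[n]);c=C0[n]
    f=lambda b:(proj(c,wpos(b,YW))+OFF[n]-p)@u
    return brentq(f,-.35,.35),np.linalg.norm(proj(c,wpos(brentq(f,-.35,.35),YW))+OFF[n]-p),s[4]
E
python3 - <<'E'
from beam import *
from workcell import manip
for n in OFF:print(n,OFF[n],DIR[n],brass(C0[n]["image"],n))
print(tri(C0["scene"],brass(C0["scene"]["image"],"scene")[0],C0["side"],brass(C0["side"]["image"],"side")[0]),wpos(-.16,YW))
for i in range(4):
    n=("scene","side")[i%2];print(n,angle(manip.camera(n)["image"],n))
o=manip.get_obs();c=manip.camera("wrist");r=red(c["image"],(230,300,130,250))
from scipy.spatial.transform import Rotation as Ro
R=Ro.from_quat(o["ee_rot"]).as_matrix();M=np.array(c["mount"]);K=np.array(c["K"])
for p in r[:3]:
    d=R@M[:3,:3]@np.linalg.inv(K)@np.r_[p,1];q=o["position"]+R@M[:3,3];print(q+d*(.303-q[2])/d[2])
print(o["position"],o["ee_rot"],o["clock"])
E
```

```text
Traceback (most recent call last):
  File "beam.py", line 18, in <module>
    OFF={n:brass(C0[n]["image"],n)[0]-proj(C0[n],wpos(-.16,YW)) for n in C0}
           ~~~~~^^^^^^^^^^^^^^^^^^
  File "beam.py", line 9, in brass
    n,l,s,c=cv2.connectedComponentsWithStats(m);i=1+np.argmax(s[1:,4])
                                                    ~~~~~~~~~^^^^^^^^^
ValueError: attempt to get argmax of an empty sequence
```

```bash
python3 - <<'E'
import cv2,numpy as np
for n,(x,y) in dict(scene=(396,245),side=(186,292)).items():
    im=np.load(f"{n}0.npz")["image"];h=cv2.cvtColor(im,cv2.COLOR_BGR2HSV)
    for dx,dy in((0,0),(-8,-3),(8,3),(-5,6),(0,-6),(0,11),(-8,10),(-30,-10),(-35,15),(20,-15)):print(n,dx,dy,h[y+dy,x+dx])
E
```

```text
scene 0 0 [ 21 159 151]
scene -8 -3 [ 20 152 149]
scene 8 3 [ 21 151 149]
scene -5 6 [ 20 158 121]
scene 0 -6 [ 20 163 141]
scene 0 11 [ 20 155  99]
scene -8 10 [ 19 152 106]
scene -30 -10 [ 16 119 165]
scene -35 15 [135  31  82]
scene 20 -15 [ 17 120 176]
side 0 0 [ 19 134 133]
side -8 -3 [ 20 132 133]
side 8 3 [ 20 132 133]
side -5 6 [ 19 133 134]
side 0 -6 [150   5 113]
side 0 11 [ 20 131  99]
side -8 10 [ 20 132 118]
side -30 -10 [ 16 106 149]
side -35 15 [ 16 105 141]
side 20 -15 [108 140  53]
```

```bash
sed -i "s/h\[...,1\]>140/h[...,1]>dict(scene=137,side=119)[name]/" beam.py
cat > chk.py <<'E'
from beam import *
from workcell import manip
for n in OFF:print(n,OFF[n],DIR[n],brass(C0[n]["image"],n))
print(tri(C0["scene"],brass(C0["scene"]["image"],"scene")[0],C0["side"],brass(C0["side"]["image"],"side")[0]),wpos(-.16,YW))
for i in range(4):
    n=("scene","side")[i%2];print(n,angle(manip.camera(n)["image"],n))
o=manip.get_obs();c=manip.camera("wrist");r=red(c["image"],(230,300,130,250))
from scipy.spatial.transform import Rotation as Ro
R=Ro.from_quat(o["ee_rot"]).as_matrix();M=np.array(c["mount"]);K=np.array(c["K"])
for p in r[:3]:
    d=R@M[:3,:3]@np.linalg.inv(K)@np.r_[p,1];q=o["position"]+R@M[:3,3];print(q+d*(.303-q[2])/d[2])
print(o["position"],o["ee_rot"],o["clock"])
E
python3 chk.py
```

```text
scene [ 3.638  -0.8728] [ 0.6573 -6.2398] (array([396.3111, 245.4431]), array([382, 230,  30,  32, 659], dtype=int32))
side [-0.8817  1.5626] [ -0.68   -10.4874] (array([185.8239, 290.3607]), array([168, 272,  35,  37, 937], dtype=int32))
(array([0.6156, 0.3335, 0.2119]), np.float64(0.0004895095813556577)) [0.617  0.3255 0.2063]
scene (-0.15947157315979554, np.float64(0.27056768642104345), np.int32(661))
side (-0.16014686668599143, np.float64(0.05027287289550453), np.int32(931))
scene (-0.1578619822691707, np.float64(0.16611298308449265), np.int32(655))
side (-0.1590364339935473, np.float64(0.00367112798034563), np.int32(933))
[0.5074 0.0308 0.303 ]
[0.545  0.0309 0.303 ]
[0.464  0.0308 0.303 ]
[0.5016 0.0301 0.3914] [ 1.     -0.0011  0.0001  0.0003] 2.25
```

Call:
step_arm(moves=[[0, 0, 0, -40, 0, 0, 0], [0, 0, 0, -75, 0, 0, 0], [0, 0, 0, -100, 0, 0, 0], [0, 0, 0, -114, 0, 0, 0], [0, 0, 0, -114, 0, 0, 0], [0.4, 0, 0, -114, 0, 0, 0], [0.6, 0, 0, -114, 0, 0, 0], [0.8, 0, 0, -114, 0, 0, 0], [0.9, 0, 0, -114, 0, 0, 0], [0.9, 0, 0, -114, 0, 0, 0]], grip_force=40)

```text
clock: 3.3
position: [0.502, 0.0313, 0.2778]
ee_rot: [1.0, -0.0, 0.0, 0.0]
ft_force: [0.8, -0.4, 1.6]
grip_width: 0.268
grasp_force: 39.0
```

```bash
sed -i 's/^YW=.*/YW=0.195/' beam.py; python3 - <<'E'
from beam import *
from workcell import manip
for n in("scene","side"):print(n,angle(manip.camera(n)["image"],n))
c=manip.camera("wrist");cv2.imwrite("pics/w2.png",c["image"]);o=manip.get_obs()
for k in("clock","position","ee_rot","ft_force","torque","grip_width","grasp_force"):print(k,o[k])
E
```

```text
scene (-0.1591807937880285, np.float64(0.11828760998026991), np.int32(658))
side (-0.15906093681329717, np.float64(0.014876562689847788), np.int32(934))
clock 3.45
position [0.502  0.0312 0.2776]
ee_rot [ 1.     -0.0001  0.0003  0.0001]
ft_force [ 0.6607 -1.7109  2.2443]
torque [-0.1478 -0.1382  0.0274]
grip_width 0.26496551096084425
grasp_force 39.05503571033478
```

View pics/w2.png

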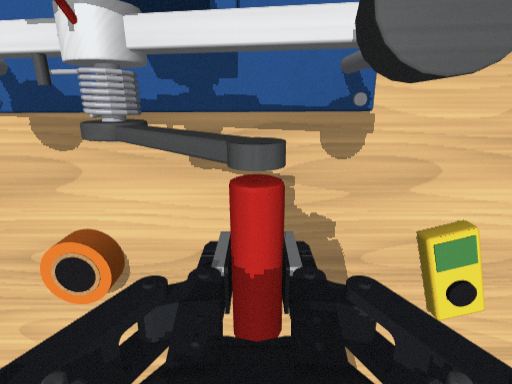

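The wrist view shows the fingers pinching the red sleeve at (257, 200–300), clear of the lever arm. Next, a planner for the arc.

```bash
cat > arc.py <<'E'
import numpy as np
TH0=np.deg2rad(145);AY,AZ,L=.1316,.1800,.14
P=lambda f:np.array([L*np.cos(TH0+f),L*np.sin(TH0+f)])*1000
def rows(f0,fs):
    for f in fs:print("[0.9, 0, %.1f, %.1f, 0, 0, 0],"%tuple(P(f)-P(f0)),end=" ")
    print()
phi=lambda p:(np.arctan2(p[2]-AZ,p[1]-AY)-TH0)%(2*np.pi) if p[1]<9 else 0
def phi(p):
    a=np.arctan2(p[2]-AZ,p[1]-AY)%(2*np.pi);return a-TH0
E
sed -i '/^phi=/d' arc.py
python3 -c "
from arc import *
rows(-.16,np.interp(np.r_[1:11]/9,[0,.1,.9,1],[-.16,-.11,.9,.95]))"
```

```text
[0.9, 0, -6.0, -6.6, 0, 0, 0], [0.9, 0, -17.7, -22.4, 0, 0, 0], [0.9, 0, -27.0, -39.7, 0, 0, 0], [0.9, 0, -33.9, -58.0, 0, 0, 0], [0.9, 0, -38.1, -77.2, 0, 0, 0], [0.9, 0, -39.6, -96.8, 0, 0, 0], [0.9, 0, -38.3, -116.4, 0, 0, 0], [0.9, 0, -34.3, -135.6, 0, 0, 0], [0.9, 0, -31.6, -144.1, 0, 0, 0], [0.9, 0, -31.6, -144.1, 0, 0, 0],
```

Call:
step_arm(moves=[[0.9, 0, -6, -6.6, 0, 0, 0], [0.9, 0, -17.7, -22.4, 0, 0, 0], [0.9, 0, -27, -39.7, 0, 0, 0], [0.9, 0, -33.9, -58, 0, 0, 0], [0.9, 0, -38.1, -77.2, 0, 0, 0], [0.9, 0, -39.6, -96.8, 0, 0, 0], [0.9, 0, -38.3, -116.4, 0, 0, 0], [0.9, 0, -34.3, -135.6, 0, 0, 0], [0.9, 0, -31.6, -144.1, 0, 0, 0], [0.9, 0, -31.6, -144.1, 0, 0, 0]])

```text
clock: 4.45
position: [0.5022, 0.0004, 0.1325]
ee_rot: [1.0, 0.0, 0.0, -0.001]
ft_force: [1.1, 2.9, 7.6]
grip_width: 0.264
grasp_force: 40.0
```

```bash
cat > look.py <<'E'
from beam import *
from arc import phi
from workcell import manip
import sys
def look(seq):
    out=[]
    for n in seq:
        o=manip.get_obs();im=manip.camera(n)["image"];a=angle(im,n)
        out.append((o["clock"],n,a[0],phi(o["position"])));print("%.2f %s b=%.4f res=%.2f phi=%.4f"%(o["clock"],n,a[0],a[1],phi(o["position"])),o["ft_force"].round(1))
    return out
if __name__=="__main__":look(sys.argv[1].split(","))
E
python3 look.py side,scene; python3 -c "
from workcell import manip;o=manip.get_obs();print(o['position'],o['clock'],o['grip_width'],o['torque'])"
```

```text
4.45 side b=-0.1599 res=0.01 phi=0.9579 [1.1 2.9 7.6]
4.50 scene b=-0.1522 res=0.37 phi=0.9538 [0.6 1.7 7.5]
[5.02231192e-01 9.78114243e-05 1.33384324e-01] 4.55 0.2671494908291667 [ 0.47746711 -0.00794095  0.06363882]
```

```bash
cat > ctl.py <<'E'
import json,os,sys
from arc import *
from scipy.linalg import expm
I,K,KB,D=.09,.6,.26,.032
A=np.array([[0,1,0,0],[KB/I,-D/I,K/I,-1/I],[0,0,0,0],[0,0,0,0]])  # b,v,phi,(m-.18)
Af=lambda dt:expm(A*dt)
def step(x,f0,f1,dt,n=10):
    E=expm(A*dt/n)
    for i in range(n):
        x=x.copy();x[2]=f0+(f1-f0)*(i+.5)/n;x=E@x
    x[2]=f1;return x
def load(): return json.load(open("log.json")) if os.path.exists("log.json") else {"u":[],"z":[]}
def fit(log,t0,mp,sm=.05,bias=0.):
    u=np.array(log["u"]);z=[q for q in log["z"] if q[0]>=t0]
    T=z[-1][0]+.05;F=lambda t:np.interp(t,u[:,0],u[:,1])
    def sim(b,v,m,ts):
        x=np.array([b,v,F(t0),m-.18]);t=t0;o=[]
        for q in list(ts)+[T]:
            while t<q-1e-9:
                h=min(.05,q-t);x=step(x,F(t),F(t+h),h,4);t+=h
            o.append(x.copy())
        return np.array(o)
    ts=[q[0] for q in z];w=np.array([1/.0015 if q[1]=="side" else 1/.004 for q in z]);zb=np.array([q[2] for q in z])
    base=sim(0,0,0,ts);J=np.array([sim(*e,ts)-base for e in np.eye(3)])
    Am=np.r_[J[:,:-1,0].T*w[:,None],[[0,0,1/sm]]];y=np.r_[(zb-base[:-1,0])*w,mp/sm]
    p=np.linalg.lstsq(Am,y,rcond=None)[0];xe=base[-1]+p@J[:,-1]
    C=np.linalg.inv(Am.T@Am);r=zb-(base[:-1,0]+p@J[:,:-1,0])
    print("fit m=%.3f±%.3f now t=%.2f b=%.4f v=%.4f phi=%.4f phieq=%.4f rms=%.4f"%(p[2],C[2,2]**.5,T,xe[0],xe[1],xe[2],(p[2]-.18)/K,np.sqrt((r**2).mean())));return xe,p[2],T
def plan(x,m,fc,bt=0.,H=20,n=6,wu=1.,wv=.3):
    """phi commands (lsq): drive b to bt; fc commanded phi, offset to measured kept"""
    off=x[2]-fc;feq=(m-.18-KB*bt)/K
    def roll(us):
        xx=x.copy();f=x[2];o=[]
        for u in us:
            xx=step(xx,f,u,.1,4);f=u;o.append(xx[:2])
        return np.array(o)
    b0=roll(np.full(H,feq));J=np.array([roll(feq+np.eye(H)[i])-b0 for i in range(H)])
    wt=np.ones(H);wt[-3:]=10
    rows_=[J[:,:,0].T*wt[:,None]*10,J[:,:,1].T*wt[:,None]*10*wv];rhs=[-(b0[:,0]-bt)*wt*10,-b0[:,1]*wt*10*wv]
    Dm=np.eye(H)-np.eye(H,k=-1);d=np.zeros(H);d[0]=x[2]-feq
    rows_.append(Dm*wu);rhs.append(d*wu)
    us=feq+np.linalg.lstsq(np.vstack(rows_),np.concatenate(rhs),rcond=None)[0]
    o=roll(us);c=np.round((np.array([P(u-off) for u in us[:n]])-P(fc))*2)/2
    print("b:",o[:n+4,0].round(3),"v:",o[:n,1].round(2))
    print(", ".join("[0.9, 0, %g, %g, 0, 0, 0]"%tuple(q) for q in c))
    e=P(fc)+c;fcs=[float((np.arctan2(q[1],q[0])%(2*np.pi))-TH0) for q in e];return fcs
E
python3 -c "
from arc import *
rows(.95,[1.,1.05,1.1,1.15,1.15,1.15])"
```

```text
[0.9, 0, 2.5, -6.5, 0, 0, 0], [0.9, 0, 5.3, -12.9, 0, 0, 0], [0.9, 0, 8.4, -19.2, 0, 0, 0], [0.9, 0, 11.9, -25.3, 0, 0, 0], [0.9, 0, 11.9, -25.3, 0, 0, 0], [0.9, 0, 11.9, -25.3, 0, 0, 0],
```

Call:
step_arm(moves=[[0.9, 0, 2.5, -6.5, 0, 0, 0], [0.9, 0, 5.3, -12.9, 0, 0, 0], [0.9, 0, 8.4, -19.2, 0, 0, 0], [0.9, 0, 11.9, -25.3, 0, 0, 0], [0.9, 0, 11.9, -25.3, 0, 0, 0]])

```text
clock: 5.05
position: [0.5022, 0.0121, 0.1079]
ee_rot: [1.0, 0.0, 0.001, -0.0]
ft_force: [-1.8, 1.8, 8.9]
grip_width: 0.268
grasp_force: 40.1
```

```bash
python3 look.py side,side; python3 -c "
from arc import *
rows(1.15,[1.18,1.21,1.23,1.23])"
```

```text
5.05 side b=-0.1582 res=0.03 phi=1.1537 [-1.8  1.8  8.9]
5.10 side b=-0.1593 res=0.01 phi=1.1512 [-0.5  2.3  8.7]
[0.9, 0, 2.2, -3.6, 0, 0, 0], [0.9, 0, 4.5, -7.1, 0, 0, 0], [0.9, 0, 6.1, -9.4, 0, 0, 0], [0.9, 0, 6.1, -9.4, 0, 0, 0],
```

Call:
step_arm(moves=[[0.9, 0, 2.2, -3.6, 0, 0, 0], [0.9, 0, 4.5, -7.1, 0, 0, 0], [0.9, 0, 6.1, -9.4, 0, 0, 0], [0.9, 0, 6.1, -9.4, 0, 0, 0]])

```text
clock: 5.55
position: [0.5022, 0.018, 0.0989]
ee_rot: [1.0, 0.0, 0.001, -0.0]
ft_force: [-1.0, 1.9, 9.4]
grip_width: 0.268
grasp_force: 40.2
```

```bash
python3 look.py side,side; python3 -c "
from arc import *
rows(1.23,[1.26,1.29,1.29,1.29])"
```

```text
5.55 side b=-0.1590 res=0.02 phi=1.2309 [-1.   1.9  9.4]
5.60 side b=-0.1593 res=0.03 phi=1.2298 [-1.4  1.4  9.1]
[0.9, 0, 2.5, -3.4, 0, 0, 0], [0.9, 0, 5.1, -6.7, 0, 0, 0], [0.9, 0, 5.1, -6.7, 0, 0, 0], [0.9, 0, 5.1, -6.7, 0, 0, 0],
```

Call:
step_arm(moves=[[0.9, 0, 2.5, -3.4, 0, 0, 0], [0.9, 0, 5.1, -6.7, 0, 0, 0], [0.9, 0, 5.1, -6.7, 0, 0, 0], [0.9, 0, 5.1, -6.7, 0, 0, 0]])

```text
clock: 6.05
position: [0.5022, 0.0229, 0.0924]
ee_rot: [1.0, 0.0, 0.001, -0.0]
ft_force: [-2.5, 2.3, 10.3]
grip_width: 0.264
grasp_force: 40.3
```

```bash
python3 look.py side,side; python3 -c "
from arc import *
rows(1.29,[1.32,1.35,1.35])"
```

```text
6.05 side b=-0.1596 res=0.01 phi=1.2894 [-2.5  2.3 10.3]
6.10 side b=-0.1591 res=0.01 phi=1.2890 [-1.1  1.5 10.9]
[0.9, 0, 2.7, -3.2, 0, 0, 0], [0.9, 0, 5.5, -6.4, 0, 0, 0], [0.9, 0, 5.5, -6.4, 0, 0, 0],
```

Call:
step_arm(moves=[[0.9, 0, 2.7, -3.2, 0, 0, 0], [0.9, 0, 5.5, -6.4, 0, 0, 0], [0.9, 0, 5.5, -6.4, 0, 0, 0], [0.9, 0, 5.5, -6.4, 0, 0, 0]])

```text
clock: 6.55
position: [0.5022, 0.0284, 0.086]
ee_rot: [1.0, 0.0, 0.001, -0.0]
ft_force: [-1.8, 1.5, 10.5]
grip_width: 0.268
grasp_force: 40.3
```

```bash
python3 look.py side,side; python3 -c "
from arc import *
rows(1.35,[1.38,1.41,1.41])"
```

```text
6.55 side b=-0.1600 res=0.02 phi=1.3494 [-1.8  1.5 10.5]
6.60 side b=-0.1590 res=0.00 phi=1.3489 [-1.5  1.1 10.6]
[0.9, 0, 2.9, -3.1, 0, 0, 0], [0.9, 0, 5.8, -6.0, 0, 0, 0], [0.9, 0, 5.8, -6.0, 0, 0, 0],
```

Call:
step_arm(moves=[[0.9, 0, 2.9, -3.1, 0, 0, 0], [0.9, 0, 5.8, -6, 0, 0, 0], [0.9, 0, 5.8, -6, 0, 0, 0], [0.9, 0, 5.8, -6, 0, 0, 0]])

```text
clock: 7.05
position: [0.5022, 0.0341, 0.0801]
ee_rot: [1.0, -0.0, 0.001, 0.0]
ft_force: [-2.3, 0.4, 11.8]
grip_width: 0.266
grasp_force: 40.4
```

```bash
python3 look.py side,side; python3 -c "
from arc import *
rows(1.41,[1.44,1.47,1.47])"
```

```text
7.05 side b=-0.1527 res=0.05 phi=1.4084 [-2.3  0.4 11.8]
7.10 side b=-0.1517 res=0.06 phi=1.4081 [-2.6  0.4 11.5]
[0.9, 0, 3.1, -2.9, 0, 0, 0], [0.9, 0, 6.2, -5.7, 0, 0, 0], [0.9, 0, 6.2, -5.7, 0, 0, 0],
```

```bash
cat > run.py <<'E'
from ctl import *
from look import look
import sys
n=int(sys.argv[1]);bt=float(sys.argv[2]);win=float(sys.argv[3])
L=load()
c0=L["T"]
for i,f in enumerate(L["fcs"]): L["u"].append([c0+.1*(i+1),f+L["off"]])
z=look(["side","side","side"])
L["u"]=[q for q in L["u"]]
for t,c,b,f in z: L["z"].append([t,c,b]);L["u"]=[q for q in L["u"] if abs(q[0]-t)>1e-6]+[[t,f]]
L["u"].sort();L["u"].append([z[-1][0]+.05,z[-1][3]])
ts=[q[0] for q in L["z"] if q[0]>=max(z[-1][0]-win,7.04)]
x,m,T=fit(L,ts[0],L["m"],.03)
fc=L["fcs"][-1];L["fcs"]=plan(x,m,fc,bt,n=n);L["off"]=float(x[2]-fc);L["T"]=T
json.dump(L,open("log.json","w"))
E
python3 - <<'E'
from ctl import *
x=np.array([-.148,.07,1.408,.966-.18])
f=plan(x,.966,1.41,n=6)
json.dump({"u":[[7.05,1.4084],[7.15,1.408]],"z":[[7.05,"side",-.1527],[7.10,"side",-.1517]],"m":.966,"T":7.15,"fcs":f,"off":-.002},open("log.json","w"))
E
```

```text
b: [-0.136 -0.108 -0.077 -0.053 -0.038 -0.027 -0.019 -0.014 -0.01  -0.007] v: [0.2  0.33 0.28 0.19 0.13 0.09]
[0.9, 0, 39, -26.5, 0, 0, 0], [0.9, 0, -2.5, 2.5, 0, 0, 0], [0.9, 0, -17.5, 20.5, 0, 0, 0], [0.9, 0, -17, 20, 0, 0, 0], [0.9, 0, -13.5, 15.5, 0, 0, 0], [0.9, 0, -12, 13, 0, 0, 0]
```

```bash
sed -i 's/wu=1\.,wv=.3/wu=6.,wv=.5/' ctl.py
python3 - <<'E'
from ctl import *
x=np.array([-.148,.07,1.408,.966-.18])
f=plan(x,.966,1.41,n=5)
json.dump({"u":[[7.05,1.4084],[7.15,1.408]],"z":[[7.05,"side",-.1527],[7.10,"side",-.1517]],"m":.966,"T":7.15,"fcs":f,"off":-.002},open("log.json","w"))
E
```

```text
b: [-0.139 -0.126 -0.108 -0.09  -0.073 -0.059 -0.047 -0.038 -0.03 ] v: [0.11 0.16 0.18 0.18 0.16]
[0.9, 0, 6, -5.5, 0, 0, 0], [0.9, 0, 2.5, -2.5, 0, 0, 0], [0.9, 0, -3, 3, 0, 0, 0], [0.9, 0, -7, 7.5, 0, 0, 0], [0.9, 0, -9, 10, 0, 0, 0]
```

Call:
step_arm(moves=[[0.9, 0, 6, -5.5, 0, 0, 0], [0.9, 0, 2.5, -2.5, 0, 0, 0], [0.9, 0, -3, 3, 0, 0, 0], [0.9, 0, -7, 7.5, 0, 0, 0], [0.9, 0, -9, 10, 0, 0, 0]])

```text
clock: 7.65
position: [0.5022, 0.0247, 0.0903]
ee_rot: [1.0, -0.0, 0.001, 0.0]
ft_force: [-1.6, 1.2, 8.4]
grip_width: 0.264
grasp_force: 40.3
```

```bash
python3 run.py 5 0 1.2
```

```text
7.65 side b=-0.0940 res=0.07 phi=1.3089 [-1.6  1.2  8.4]
7.70 side b=-0.0913 res=0.11 phi=1.3064 [-2.4  1.6  9.9]
7.75 side b=-0.0896 res=0.12 phi=1.3088 [-1.8  1.   8.6]
fit m=0.978±0.006 now t=7.80 b=-0.0880 v=0.0136 phi=1.3088 phieq=1.3300 rms=0.0007
b: [-0.087 -0.083 -0.075 -0.064 -0.053 -0.043 -0.034 -0.027 -0.021] v: [0.02 0.06 0.1  0.11 0.11]
[0.9, 0, 12, -12.5, 0, 0, 0], [0.9, 0, 13, -13.5, 0, 0, 0], [0.9, 0, 9.5, -10, 0, 0, 0], [0.9, 0, 5.5, -6, 0, 0, 0], [0.9, 0, 3, -3.5, 0, 0, 0]
```

Model fit is good (rms 0.0007). Continuing.

Call:
step_arm(moves=[[0.9, 0, 12, -12.5, 0, 0, 0], [0.9, 0, 13, -13.5, 0, 0, 0], [0.9, 0, 9.5, -10, 0, 0, 0], [0.9, 0, 5.5, -6, 0, 0, 0], [0.9, 0, 3, -3.5, 0, 0, 0]])

```text
clock: 8.3
position: [0.5022, 0.0277, 0.0867]
ee_rot: [1.0, -0.0, 0.001, 0.0]
ft_force: [-3.1, 0.9, 9.7]
grip_width: 0.266
grasp_force: 40.3
```

```bash
python3 run.py 5 0 1.2
```

```text
8.30 side b=-0.0442 res=0.09 phi=1.3427 [-3.1  0.9  9.7]
8.35 side b=-0.0377 res=0.04 phi=1.3398 [-3.8  1.4 10.4]
8.40 side b=-0.0327 res=0.04 phi=1.3421 [-2.   0.6  9.6]
fit m=0.975±0.005 now t=8.45 b=-0.0253 v=0.1289 phi=1.3421 phieq=1.3248 rms=0.0007
b: [-0.013 -0.005  0.     0.002  0.002  0.001  0.001  0.     0.   ] v: [ 0.11  0.06  0.03  0.01 -0.  ]
[0.9, 0, -6.5, 7.5, 0, 0, 0], [0.9, 0, -7, 8.5, 0, 0, 0], [0.9, 0, -5.5, 6.5, 0, 0, 0], [0.9, 0, -3.5, 4, 0, 0, 0], [0.9, 0, -2.5, 2.5, 0, 0, 0]
```

Call:
step_arm(moves=[[0.9, 0, -6.5, 7.5, 0, 0, 0], [0.9, 0, -7, 8.5, 0, 0, 0], [0.9, 0, -5.5, 6.5, 0, 0, 0], [0.9, 0, -3.5, 4, 0, 0, 0], [0.9, 0, -2.5, 2.5, 0, 0, 0]])

```text
clock: 8.95
position: [0.5022, 0.0258, 0.0889]
ee_rot: [1.0, -0.0, 0.001, -0.0]
ft_force: [-2.7, 2.1, 10.0]
grip_width: 0.271
grasp_force: 40.3
```

```bash
python3 run.py 5 0 1.5
```

```text
8.95 side b=-0.0158 res=0.04 phi=1.3214 [-2.7  2.1 10. ]
9.00 side b=-0.0194 res=0.05 phi=1.3231 [-1.   1.   8.9]
9.05 side b=-0.0215 res=0.04 phi=1.3218 [-1.8  2.   9.2]
fit m=0.979±0.001 now t=9.10 b=-0.0249 v=-0.0662 phi=1.3218 phieq=1.3318 rms=0.0007
b: [-0.031 -0.034 -0.033 -0.029 -0.024 -0.019 -0.015 -0.012 -0.009] v: [-0.05 -0.01  0.03  0.05  0.05]
[0.9, 0, 8.5, -9, 0, 0, 0], [0.9, 0, 8.5, -9.5, 0, 0, 0], [0.9, 0, 6, -6.5, 0, 0, 0], [0.9, 0, 3.5, -4, 0, 0, 0], [0.9, 0, 1.5, -2, 0, 0, 0]
```

Call:
step_arm(moves=[[0.9, 0, 8.5, -9, 0, 0, 0], [0.9, 0, 8.5, -9.5, 0, 0, 0], [0.9, 0, 6, -6.5, 0, 0, 0], [0.9, 0, 3.5, -4, 0, 0, 0], [0.9, 0, 1.5, -2, 0, 0, 0]])

```text
clock: 9.6
position: [0.5023, 0.0272, 0.0873]
ee_rot: [1.0, 0.0, 0.001, -0.0]
ft_force: [-2.7, 2.7, 11.5]
grip_width: 0.264
grasp_force: 40.4
```

```bash
sed -i 's/L\["m"\],.03)/.979,.01)/' run.py; python3 run.py 5 0 1.5
```

```text
9.60 side b=-0.0214 res=0.04 phi=1.3373 [-2.7  2.7 11.5]
9.65 side b=-0.0203 res=0.05 phi=1.3348 [-1.8  1.7 11.1]
9.70 side b=-0.0170 res=0.08 phi=1.3367 [-1.7  1.6 10. ]
fit m=0.979±0.001 now t=9.75 b=-0.0147 v=0.0470 phi=1.3367 phieq=1.3312 rms=0.0005
b: [-0.01  -0.007 -0.005 -0.004 -0.003 -0.002 -0.002 -0.002 -0.001] v: [0.04 0.03 0.02 0.01 0.01]
[0.9, 0, -1.5, 2, 0, 0, 0], [0.9, 0, -2, 2, 0, 0, 0], [0.9, 0, -1.5, 1.5, 0, 0, 0], [0.9, 0, -1, 1, 0, 0, 0], [0.9, 0, -0.5, 1, 0, 0, 0]
```

Call:
step_arm(moves=[[0.9, 0, -1.5, 2, 0, 0, 0], [0.9, 0, -2, 2, 0, 0, 0], [0.9, 0, -1.5, 1.5, 0, 0, 0], [0.9, 0, -1, 1, 0, 0, 0], [0.9, 0, -0.5, 1, 0, 0, 0]])

```text
clock: 10.25
position: [0.5022, 0.0267, 0.088]
ee_rot: [1.0, -0.0, 0.001, -0.0]
ft_force: [-2.0, -0.2, 9.9]
grip_width: 0.264
grasp_force: 40.3
```

```bash
python3 run.py 7 0 1.5
```

```text
10.25 side b=-0.0093 res=0.04 phi=1.3306 [-2.  -0.2  9.9]
10.30 side b=-0.0097 res=0.09 phi=1.3304 [-1.3  0.3  9. ]
10.35 side b=-0.0103 res=0.06 phi=1.3303 [-2.1  1.6 10.5]
fit m=0.980±0.001 now t=10.40 b=-0.0112 v=-0.0174 phi=1.3303 phieq=1.3338 rms=0.0005
b: [-0.013 -0.013 -0.013 -0.011 -0.009 -0.007 -0.006 -0.005 -0.004 -0.003
 -0.002] v: [-0.01  0.    0.01  0.02  0.02  0.02  0.01]
[0.9, 0, 3, -3, 0, 0, 0], [0.9, 0, 3, -3, 0, 0, 0], [0.9, 0, 2, -2.5, 0, 0, 0], [0.9, 0, 1, -1.5, 0, 0, 0], [0.9, 0, 0.5, -0.5, 0, 0, 0], [0.9, 0, 0.5, -0.5, 0, 0, 0], [0.9, 0, 0, -0, 0, 0, 0]
```

Call:
step_arm(moves=[[0.9, 0, 3, -3, 0, 0, 0], [0.9, 0, 3, -3, 0, 0, 0], [0.9, 0, 2, -2.5, 0, 0, 0], [0.9, 0, 1, -1.5, 0, 0, 0], [0.9, 0, 0.5, -0.5, 0, 0, 0], [0.9, 0, 0.5, -0.5, 0, 0, 0], [0.9, 0, 0, 0, 0, 0, 0]])

```text
clock: 11.1
position: [0.5022, 0.0266, 0.088]
ee_rot: [1.0, -0.0, 0.001, -0.0]
ft_force: [-2.0, 1.1, 10.5]
grip_width: 0.267
grasp_force: 40.3
```

```bash
sed -i 's/\.979,\.01/.980,.01/' run.py; python3 run.py 7 0 1.7
```

```text
11.10 side b=0.0004 res=0.01 phi=1.3302 [-2.   1.1 10.5]
11.15 side b=-0.0001 res=0.05 phi=1.3295 [-2.   1.   9.9]
11.20 side b=0.0010 res=0.04 phi=1.3297 [-2.   0.4  9.5]
fit m=0.980±0.000 now t=11.25 b=0.0026 v=0.0213 phi=1.3297 phieq=1.3326 rms=0.0006
b: [0.005 0.005 0.005 0.005 0.004 0.003 0.002 0.002 0.001 0.001 0.001] v: [ 0.01  0.   -0.   -0.01 -0.01 -0.01 -0.01]
[0.9, 0, -1.5, 1.5, 0, 0, 0], [0.9, 0, -1.5, 1.5, 0, 0, 0], [0.9, 0, -1, 1, 0, 0, 0], [0.9, 0, -0, 0.5, 0, 0, 0], [0.9, 0, 0, -0, 0, 0, 0], [0.9, 0, 0.5, -0.5, 0, 0, 0], [0.9, 0, 0.5, -0.5, 0, 0, 0]
```

Call:
step_arm(moves=[[0.9, 0, -1.5, 1.5, 0, 0, 0], [0.9, 0, -1.5, 1.5, 0, 0, 0], [0.9, 0, -1, 1, 0, 0, 0], [0.9, 0, 0, 0.5, 0, 0, 0], [0.9, 0, 0, 0, 0, 0, 0], [0.9, 0, 0.5, -0.5, 0, 0, 0], [0.9, 0, 0.5, -0.5, 0, 0, 0]])

```text
clock: 11.95
position: [0.5022, 0.0271, 0.0875]
ee_rot: [1.0, -0.0, 0.001, -0.0]
ft_force: [-1.3, 1.2, 10.0]
grip_width: 0.267
grasp_force: 40.3
```

```bash
python3 run.py 7 0 1.7; python3 - <<'E'
from workcell import manip
import cv2;cv2.imwrite("pics/s2.png",manip.camera("scene")["image"])
E
echo
```

```text
11.95 side b=-0.0034 res=0.04 phi=1.3357 [-1.3  1.2 10. ]
12.00 side b=-0.0032 res=0.06 phi=1.3352 [-1.9  1.1 10.4]
12.05 side b=-0.0031 res=0.06 phi=1.3352 [-2.   0.7  9.6]
fit m=0.976±0.003 now t=12.10 b=-0.0032 v=0.0027 phi=1.3352 phieq=1.3273 rms=0.0003
b: [-0.003 -0.002 -0.002 -0.001 -0.001 -0.001 -0.001 -0.001 -0.    -0.
 -0.   ] v: [0.01 0.01 0.   0.   0.   0.   0.  ]
[0.9, 0, -0.5, 0.5, 0, 0, 0], [0.9, 0, -0.5, 1, 0, 0, 0], [0.9, 0, -1, 1, 0, 0, 0], [0.9, 0, -1, 1, 0, 0, 0], [0.9, 0, -1, 1, 0, 0, 0], [0.9, 0, -1, 1, 0, 0, 0], [0.9, 0, -0.5, 1, 0, 0, 0]
```

View pics/s2.png

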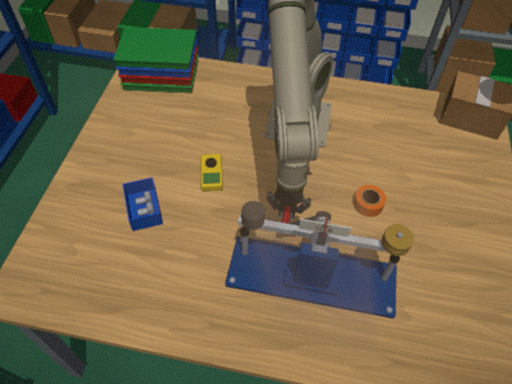

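The scene view shows the beam level, with the brass at (398,239) and the pointer upright at (323,228), and the bench items undisturbed. Holding with a small correction.

Call:
step_arm(moves=[[0.9, 0, -0.5, 0.5, 0, 0, 0], [0.9, 0, -0.5, 0.5, 0, 0, 0], [0.9, 0, -0.5, 0.5, 0, 0, 0], [0.9, 0, -0.5, 0.5, 0, 0, 0], [0.9, 0, -0.5, 0.5, 0, 0, 0]])

```text
clock: 12.65
position: [0.5022, 0.0266, 0.0881]
ee_rot: [1.0, -0.0, 0.001, -0.0]
ft_force: [-1.5, 1.8, 9.7]
grip_width: 0.264
grasp_force: 40.3
```

```bash
python3 - <<'E'
from ctl import *
L=load();L["T"]=12.15;fc=float(np.load("x") if 0 else 0)
# reconstruct commanded phi before the plan: last logged phi minus offset
f0=L["u"][-1][1]-L["off"];q=P(f0)+[-.5,.5];L["fcs"]=[float(np.arctan2(q[1],q[0])%(2*np.pi)-TH0)]*5
json.dump(L,open("log.json","w"))
E
sed -i 's/\.980,\.01/.979,.002/' run.py; python3 run.py 8 0 1.7
```

```text
12.65 side b=-0.0150 res=0.12 phi=1.3300 [-1.5  1.8  9.7]
12.70 side b=-0.0173 res=0.02 phi=1.3301 [-1.5  1.2  9.9]
12.75 side b=-0.0187 res=0.00 phi=1.3302 [-1.2  0.7  9.6]
fit m=0.980±0.000 now t=12.80 b=-0.0205 v=-0.0385 phi=1.3302 phieq=1.3326 rms=0.0006
b: [-0.024 -0.025 -0.024 -0.021 -0.017 -0.014 -0.011 -0.009 -0.007 -0.005
 -0.004 -0.003] v: [-0.03  0.    0.02  0.04  0.04  0.03  0.03  0.02]
[0.9, 0, 5.5, -5.5, 0, 0, 0], [0.9, 0, 5.5, -6, 0, 0, 0], [0.9, 0, 3.5, -4, 0, 0, 0], [0.9, 0, 2, -2, 0, 0, 0], [0.9, 0, 0.5, -1, 0, 0, 0], [0.9, 0, 0, -0, 0, 0, 0], [0.9, 0, -0, 0, 0, 0, 0], [0.9, 0, -0, 0, 0, 0, 0]
```

Call:
step_arm(moves=[[0.9, 0, 5.5, -5.5, 0, 0, 0], [0.9, 0, 5.5, -6, 0, 0, 0], [0.9, 0, 3.5, -4, 0, 0, 0], [0.9, 0, 2, -2, 0, 0, 0], [0.9, 0, 0.5, -1, 0, 0, 0], [0.9, 0, 0, 0, 0, 0, 0], [0.9, 0, 0, 0, 0, 0, 0], [0.9, 0, 0, 0, 0, 0, 0]])

```text
clock: 13.6
position: [0.5022, 0.0266, 0.0881]
ee_rot: [1.0, -0.0, 0.001, -0.0]
ft_force: [-2.2, 1.6, 10.2]
grip_width: 0.266
grasp_force: 40.3
```

```bash
sed -i 's/\.979,\.002/.980,.002/' run.py; python3 run.py 7 0 1.7
```

```text
13.60 side b=-0.0114 res=0.10 phi=1.3299 [-2.2  1.6 10.2]
13.65 side b=-0.0113 res=0.13 phi=1.3299 [-1.6  1.3 10.1]
13.70 side b=-0.0117 res=0.08 phi=1.3302 [-1.7  2.1  9.7]
fit m=0.980±0.000 now t=13.75 b=-0.0108 v=0.0042 phi=1.3302 phieq=1.3332 rms=0.0004
b: [-0.01  -0.01  -0.009 -0.008 -0.006 -0.005 -0.004 -0.003 -0.003 -0.002
 -0.002] v: [0.   0.01 0.01 0.01 0.01 0.01 0.01]
[0.9, 0, 1.5, -1.5, 0, 0, 0], [0.9, 0, 1.5, -1.5, 0, 0, 0], [0.9, 0, 1, -1, 0, 0, 0], [0.9, 0, 0.5, -1, 0, 0, 0], [0.9, 0, 0.5, -0.5, 0, 0, 0], [0.9, 0, 0.5, -0.5, 0, 0, 0], [0.9, 0, 0, -0, 0, 0, 0]
```

Call:
step_arm(moves=[[0.9, 0, 1.5, -1.5, 0, 0, 0], [0.9, 0, 1.5, -1.5, 0, 0, 0], [0.9, 0, 1, -1, 0, 0, 0], [0.9, 0, 0.5, -1, 0, 0, 0], [0.9, 0, 0.5, -0.5, 0, 0, 0], [0.9, 0, 0.5, -0.5, 0, 0, 0], [0.9, 0, 0, 0, 0, 0, 0]])

```text
clock: 14.45
position: [0.5022, 0.0266, 0.088]
ee_rot: [1.0, -0.0, 0.001, -0.0]
ft_force: [-1.4, 0.9, 9.9]
grip_width: 0.265
grasp_force: 40.3
```

```bash
python3 run.py 7 0 1.7
```

```text
14.45 side b=-0.0041 res=0.06 phi=1.3303 [-1.4  0.9  9.9]
14.50 side b=-0.0024 res=0.05 phi=1.3294 [-1.9  0.8 10. ]
14.55 side b=-0.0040 res=0.05 phi=1.3298 [-1.4  0.7  8.6]
fit m=0.980±0.002 now t=14.60 b=-0.0028 v=0.0051 phi=1.3298 phieq=1.3331 rms=0.0007
b: [-0.002 -0.002 -0.002 -0.002 -0.001 -0.001 -0.001 -0.001 -0.001 -0.
 -0.   ] v: [0. 0. 0. 0. 0. 0. 0.]
[0.9, 0, 0.5, -0.5, 0, 0, 0], [0.9, 0, 0.5, -0.5, 0, 0, 0], [0.9, 0, 0.5, -0.5, 0, 0, 0], [0.9, 0, 0.5, -0.5, 0, 0, 0], [0.9, 0, 0.5, -0.5, 0, 0, 0], [0.9, 0, 0.5, -0.5, 0, 0, 0], [0.9, 0, 0.5, -0.5, 0, 0, 0]
```

Call:
step_arm(moves=[[0.9, 0, 0.5, -0.5, 0, 0, 0], [0.9, 0, 0.5, -0.5, 0, 0, 0], [0.9, 0, 0.5, -0.5, 0, 0, 0], [0.9, 0, 0.5, -0.5, 0, 0, 0], [0.9, 0, 0.5, -0.5, 0, 0, 0], [0.9, 0, 0.5, -0.5, 0, 0, 0], [0.9, 0, 0.5, -0.5, 0, 0, 0]])

```text
clock: 15.3
position: [0.5022, 0.027, 0.0875]
ee_rot: [1.0, -0.0, 0.001, -0.0]
ft_force: [-1.7, 0.6, 9.5]
grip_width: 0.268
grasp_force: 40.3
```

```bash
python3 run.py 5 -0.1 1.7
```

```text
15.30 side b=-0.0002 res=0.01 phi=1.3350 [-1.7  0.6  9.5]
15.35 side b=0.0002 res=0.04 phi=1.3352 [-1.5  1.5  9.1]
15.40 side b=0.0001 res=0.04 phi=1.3351 [-2.1  2.   9.8]
fit m=0.980±0.002 now t=15.45 b=0.0007 v=0.0073 phi=1.3351 phieq=1.3332 rms=0.0006
b: [ 0.    -0.005 -0.016 -0.029 -0.042 -0.053 -0.063 -0.07  -0.076] v: [-0.02 -0.08 -0.12 -0.13 -0.12]
[0.9, 0, -8.5, 11, 0, 0, 0], [0.9, 0, -7.5, 9.5, 0, 0, 0], [0.9, 0, -3.5, 4, 0, 0, 0], [0.9, 0, 0.5, -0.5, 0, 0, 0], [0.9, 0, 3, -3.5, 0, 0, 0]
```

Call:
step_arm(moves=[[0.9, 0, -8.5, 11, 0, 0, 0], [0.9, 0, -7.5, 9.5, 0, 0, 0], [0.9, 0, -3.5, 4, 0, 0, 0], [0.9, 0, 0.5, -0.5, 0, 0, 0], [0.9, 0, 3, -3.5, 0, 0, 0]])

```text
clock: 15.95
position: [0.5022, 0.0299, 0.0843]
ee_rot: [1.0, -0.0, 0.001, -0.0]
ft_force: [-1.7, 3.0, 10.5]
grip_width: 0.268
grasp_force: 40.4
```

```bash
python3 run.py 8 -0.165 1.7
```

```text
15.95 side b=-0.0458 res=0.09 phi=1.3663 [-1.7  3.  10.5]
16.00 side b=-0.0529 res=0.07 phi=1.3697 [-0.3  0.1 10.4]
16.05 side b=-0.0591 res=0.17 phi=1.3670 [-2.   0.6 10.3]
fit m=0.981±0.000 now t=16.10 b=-0.0653 v=-0.1214 phi=1.3670 phieq=1.3346 rms=0.0005
b: [-0.077 -0.089 -0.102 -0.113 -0.122 -0.131 -0.137 -0.143 -0.147 -0.151
 -0.154 -0.157] v: [-0.12 -0.12 -0.12 -0.11 -0.09 -0.07 -0.06 -0.05]
[0.9, 0, -1, 1.5, 0, 0, 0], [0.9, 0, 0, -0, 0, 0, 0], [0.9, 0, 2, -2, 0, 0, 0], [0.9, 0, 3, -3.5, 0, 0, 0], [0.9, 0, 4, -4, 0, 0, 0], [0.9, 0, 4, -4.5, 0, 0, 0], [0.9, 0, 4, -4.5, 0, 0, 0], [0.9, 0, 4, -4, 0, 0, 0]
```

Call:
step_arm(moves=[[0.9, 0, -1, 1.5, 0, 0, 0], [0.9, 0, 0, 0, 0, 0, 0], [0.9, 0, 2, -2, 0, 0, 0], [0.9, 0, 3, -3.5, 0, 0, 0], [0.9, 0, 4, -4, 0, 0, 0], [0.9, 0, 4, -4.5, 0, 0, 0], [0.9, 0, 4, -4.5, 0, 0, 0], [0.9, 0, 4, -4, 0, 0, 0]])

```text
clock: 16.9
position: [0.5022, 0.0337, 0.0805]
ee_rot: [1.0, -0.0, 0.0, 0.0]
ft_force: [-1.2, 0.7, 10.4]
grip_width: 0.265
grasp_force: 40.5
```

```bash
python3 run.py 4 -0.175 1.7; python3 -c "
from arc import *
from ctl import load
f0=load()['u'][-1][1]-load()['off'];print(f0);print(P(f0)-P(-.16))
rows(f0,np.linspace(f0,1.1,7)[1:])"
```

```text
16.90 side b=-0.1292 res=0.06 phi=1.4040 [-1.2  0.7 10.4]
16.95 side b=-0.1290 res=0.00 phi=1.4032 [-1.9 -0.  10.4]
17.00 side b=-0.1296 res=0.08 phi=1.4034 [-2.2  0.8 11.4]
fit m=0.979±0.000 now t=17.05 b=-0.1302 v=-0.0031 phi=1.4034 phieq=1.3317 rms=0.0004
b: [-0.131 -0.133 -0.137 -0.143 -0.149 -0.154 -0.158 -0.162] v: [-0.01 -0.03 -0.05 -0.06]
[0.9, 0, -5, 5.5, 0, 0, 0], [0.9, 0, -5, 5, 0, 0, 0], [0.9, 0, -3, 3, 0, 0, 0], [0.9, 0, -1.5, 1.5, 0, 0, 0]
1.409950425701218
[   2.79235798 -197.88644071]
[0.9, 0, -5.1, 5.2, 0, 0, 0], [0.9, 0, -9.8, 10.6, 0, 0, 0], [0.9, 0, -14.3, 16.3, 0, 0, 0], [0.9, 0, -18.5, 22.2, 0, 0, 0], [0.9, 0, -22.4, 28.3, 0, 0, 0], [0.9, 0, -26.0, 34.6, 0, 0, 0],
```

Call:
step_arm(moves=[[0.9, 0, -5, 5, 0, 0, 0], [0.9, 0, -5, 5, 0, 0, 0], [0.9, 0, -5, 5, 0, 0, 0], [0.9, 0, -5, 5, 0, 0, 0], [0.9, 0, -5, 5, 0, 0, 0], [0.9, 0, -5, 5, 0, 0, 0], [0.9, 0, -5, 5, 0, 0, 0], [0.9, 0, -5, 5, 0, 0, 0]])

```text
clock: 17.85
position: [0.5022, 0.0288, 0.0856]
ee_rot: [1.0, -0.0, 0.001, -0.0]
ft_force: [-2.7, 1.3, 11.0]
grip_width: 0.274
grasp_force: 40.5
```

```bash
python3 look.py side,side; python3 -c "
from arc import *
from workcell import manip
f0=phi(manip.get_obs()['position']);print(f0)
fs=np.linspace(f0,-.16,20)[1:]
rows(f0,fs[:10]);rows(fs[9],fs[10:])"
```

```text
17.85 side b=-0.1597 res=0.01 phi=1.3537 [-2.7  1.3 11. ]
17.90 side b=-0.1574 res=0.06 phi=1.3536 [-2.1  1.8 10.8]
1.3536409002122398
[0.9, 0, -7.2, 8.5, 0, 0, 0], [0.9, 0, -13.7, 17.6, 0, 0, 0], [0.9, 0, -19.5, 27.1, 0, 0, 0], [0.9, 0, -24.5, 37.1, 0, 0, 0], [0.9, 0, -28.7, 47.4, 0, 0, 0], [0.9, 0, -32.0, 58.0, 0, 0, 0], [0.9, 0, -34.5, 68.9, 0, 0, 0], [0.9, 0, -36.1, 80.0, 0, 0, 0], [0.9, 0, -36.8, 91.1, 0, 0, 0], [0.9, 0, -36.7, 102.2, 0, 0, 0], 
[0.9, 0, 1.0, 11.1, 0, 0, 0], [0.9, 0, 3.0, 22.1, 0, 0, 0], [0.9, 0, 5.8, 32.9, 0, 0, 0], [0.9, 0, 9.4, 43.4, 0, 0, 0], [0.9, 0, 13.9, 53.6, 0, 0, 0], [0.9, 0, 19.1, 63.5, 0, 0, 0], [0.9, 0, 25.2, 72.8, 0, 0, 0], [0.9, 0, 31.9, 81.7, 0, 0, 0], [0.9, 0, 39.4, 90.0, 0, 0, 0],
```

Weights are down on their stop. Easing the lever home.

Call:
step_arm(moves=[[0.9, 0, -7.2, 8.5, 0, 0, 0], [0.9, 0, -13.7, 17.6, 0, 0, 0], [0.9, 0, -19.5, 27.1, 0, 0, 0], [0.9, 0, -24.5, 37.1, 0, 0, 0], [0.9, 0, -28.7, 47.4, 0, 0, 0], [0.9, 0, -32, 58, 0, 0, 0], [0.9, 0, -34.5, 68.9, 0, 0, 0], [0.9, 0, -36.1, 80, 0, 0, 0], [0.9, 0, -36.8, 91.1, 0, 0, 0], [0.9, 0, -36.7, 102.2, 0, 0, 0]])

```text
clock: 18.95
position: [0.5021, -0.0079, 0.1877]
ee_rot: [1.0, -0.0, 0.001, -0.0]
ft_force: [3.6, 2.2, 3.5]
grip_width: 0.269
grasp_force: 39.9
```

Call:
step_arm(moves=[[0.9, 0, 1, 11.1, 0, 0, 0], [0.9, 0, 3, 22.1, 0, 0, 0], [0.9, 0, 5.8, 32.9, 0, 0, 0], [0.9, 0, 9.4, 43.4, 0, 0, 0], [0.9, 0, 13.9, 53.6, 0, 0, 0], [0.9, 0, 19.1, 63.5, 0, 0, 0], [0.9, 0, 25.2, 72.8, 0, 0, 0], [0.9, 0, 29, 78, 0, 0, 0], [0.9, 0, 31.9, 81.7, 0, 0, 0], [0.9, 0, 35, 85.2, 0, 0, 0]])

```text
clock: 19.95
position: [0.5018, 0.0265, 0.2721]
ee_rot: [1.0, -0.001, 0.0, 0.001]
ft_force: [5.0, -4.7, 5.1]
grip_width: 0.265
grasp_force: 39.9
```

```bash
python3 look.py side,side; python3 -c "
from workcell import manip
o=manip.get_obs();print(o['position'],o['grip_width'],o['torque'])"
```

```text
19.95 side b=-0.1591 res=0.00 phi=-0.1086 [ 5.  -4.7  5.1]
20.00 side b=-0.1591 res=0.02 phi=-0.1140 [ 2.7 -4.9  5.8]
[0.50187721 0.02668854 0.27237639] 0.26399409091370796 [-0.89046444 -0.80045427 -0.01128239]
```

Call:
step_arm(moves=[[0.9, 0, 1.5, 1.7, 0, 0, 0], [0.9, 0, 3, 3.4, 0, 0, 0], [0.9, 0, 4.2, 4.8, 0, 0, 0], [0.9, 0, 4.2, 4.8, 0, 0, 0], [0.9, 0, 4.2, 4.8, 0, 0, 0]])

```text
clock: 20.55
position: [0.5018, 0.0306, 0.2767]
ee_rot: [1.0, -0.001, -0.0, 0.001]
ft_force: [5.1, -4.0, 4.7]
grip_width: 0.261
grasp_force: 39.9
```

```bash
python3 look.py side; python3 - <<'E'
from workcell import manip
import cv2
o=manip.get_obs();print(o['position'],o['grip_width'],o['torque'])
cv2.imwrite("pics/w3.png",manip.camera("wrist")["image"])
E
```

```text
20.55 side b=-0.1590 res=0.01 phi=-0.1528 [ 5.1 -4.   4.7]
[0.50182838 0.03060097 0.27668454] 0.2688734188988951 [-0.8269627  -0.90941076  0.05986328]
```

View pics/w3.png

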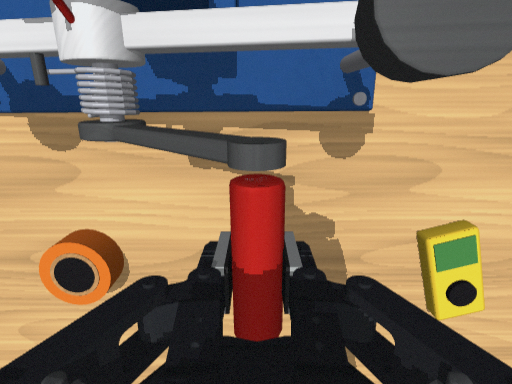

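The wrist view matches the home pose, with the grip at (257, 175–340). Releasing and retreating straight up.

Call:
step_arm(moves=[[0.6, 0, 0, 0, 0, 0, 0], [0.4, 0, 0, 0, 0, 0, 0], [0.2, 0, 0, 0, 0, 0, 0], [0, 0, 0, 0, 0, 0, 0], [0, 0, 0, 0, 0, 0, 0], [0, 0, 0, 10, 0, 0, 0], [0, 0, 0, 30, 0, 0, 0], [0, 0, 0, 60, 0, 0, 0], [0, 0, 0, 100, 0, 0, 0], [0, -10, 0, 140, 0, 0, 0]])

```text
clock: 21.65
position: [0.4917, 0.0314, 0.4184]
ee_rot: [1.0, -0.0, -0.0, -0.0]
ft_force: [1.3, -0.7, 0.4]
grip_width: 1.001
grasp_force: 0.0
```

Call:
step_arm(moves=[[0, -20, 0, 0, 0, 0, 0], [0, -40, 0, 0, 0, 0, 0], [0, -40, 0, 0, 0, 0, 0], [0, -40, 0, 0, 0, 0, 0], [0, -40, 0, 0, 0, 0, 0], [0, -40, 0, 0, 0, 0, 0]])

```text
clock: 22.25
position: [0.4521, 0.0315, 0.4164]
ee_rot: [1.0, -0.0, -0.0, -0.0]
ft_force: [0.4, 0.1, -0.3]
grip_width: 0.999
grasp_force: 0.0
```

```bash
python3 look.py side; python3 - <<'E'
from h import *
from workcell import manip
o=manip.get_obs();print(o['position'],o['grip_width'])
a,b=manip.camera("scene"),manip.camera("side")
print(tri(a,red(a["image"],(275,310,155,200))[0],b,red(b["image"],(240,285,172,195))[0]))
cv2.imwrite("pics/s3.png",a["image"])
E
```

```text
22.25 side b=-0.1589 res=0.01 phi=-0.5594 [ 0.4  0.1 -0.3]
[0.4521 0.0315 0.4164] 0.9953894917278358
(array([0.5055, 0.0316, 0.2985]), np.float64(0.0011903722660976837))
```

View pics/s3.png

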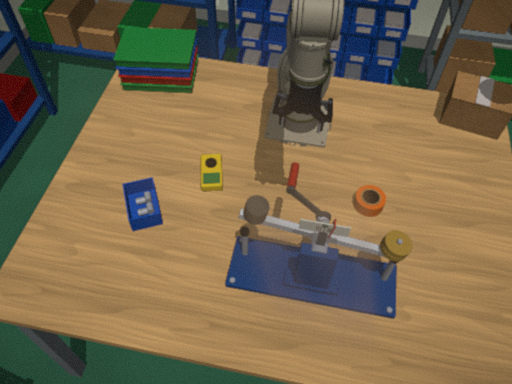

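The scene view shows the grip back home at (293,176), the brass down at (396,245), the bench items unmoved and the gripper clear.

```bash
python3 -c "
from workcell import manip;print(manip.hand_in())"
```

```text
the job is handed in; nothing more can be done
None
```

The beam floated level in the green for about 7 s (6 s needed), then I let the weights down softly onto their stop, eased the lever home and released it; the job is handed in, but no verdict came back.

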